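# Slide a blank home under the spring clip of a drilling jig

## Task

Load the undrilled wooden blank that lies on the drilling jig, ready for its hole: with one fingertip press the spring clip's thumb plate down so that the rubber foot lifts, and while holding it down push the blank with the other fingertip along the fence, beneath the foot, until it is fully home against the end stop. Then let the thumb plate come up so that the foot clamps the blank, and move clear. Only press and push: the blank stays flat on the jig, nothing is picked up, and the drilled blanks, the tin and the pencil stay where they are.

Things in the scene. Friction and masses are not known exactly. Their poses are not given: they have to be found in the camera images.
- jig: Drilling jig screwed to the bench: grey laminated base board 284 x 196 x 18 mm with parts on it. Origin on the bench under the board; x = loading direction, y towards the fence, z up. All jig numbers here are in this frame, in mm: board x -160 to 124, y -134 to 62, top z 18; wooden fence along the left side, face at y 25, x -152 to 110, top z 42. The blank goes between fence and guide (3 mm play).
- stop (a point): Middle of the end stop's face at board height (jig frame 82, 0, 18). The wooden stop closes the far end, top z 42; the steel bush plate on it reaches back over the blank's place to x 64 (plate z 42 to 47, drill bush up to z 54).
- guide (a point): Foot of the near end of the low wooden guide on the right, at the jig's (30, -28, 18). Its face runs at y -28 from here to x 82, top z 32; a slanting lead-in before it begins at x -6, y -46. A blank that comes in crooked or away from the fence can jam here.
- blank: The wooden blank to load, 80 x 50 x 16 mm, 35 to 70 g, without a hole, lying loose on the jig's board short of the clip's foot, 6 to 12 mm away from the fence and a little crooked. Origin: centre of its underside; x along its 80 mm length, z up. Pushed from behind by a fingertip that moves slantwise, it goes along sideways too, until it meets the fence.
- home (a point): Point on the board's top where the blank's origin is when it is fully home (jig frame 42, 0, 18).
- clip (a joint): Angle of the spring clip, rad. 0: released, foot 7 mm above the board, too low for the blank, and it does not ride up when a blank is pushed against it. 0.24: foot resting on a blank. 0.48: thumb plate fully down, foot 26 mm above the board. A spring returns it: about 4 N on the middle of the thumb plate start it, about 8 N hold it fully down.
- shaft (a point): Point on the clip's shaft, a steel rod of 8 mm along the jig's x axis at y -50, z 36, x -82 to 70. It turns in three small ears (17 mm wide, at x -78, 34 and 68, top z 45). The thumb plate sticks out to its right, the arm with the rubber foot to its left, over the blank's way.
- thumb_plate (a point): Middle of the thumb plate's top. Ribbed steel, x -76 to 12 (88 long), 38 wide. Released it slopes up outward, middle at about y -87, z 41; fully pressed it is level, y -104 to -66, top z 24, 6 mm above the board, so that a second fingertip at this height is low enough to push the 16 mm high blank. A fingertip can slide along it while pressing; it drags the more, the harder it is pressed.
- foot (a point): Middle of the underside of the clip's rubber foot, 14 mm in diameter, at about x 51, y -10 in the jig's frame, on an upright screw; screw and arm end 35 mm above the underside at most.
- drilled_1: Finished blank with a drilled hole, 80 x 50 x 16 mm, on a dark sheet left of the jig; bystander. Origin: centre of its underside.
- drilled_2: Another finished blank, the same size, on a dark sheet left of the jig, nearer to the robot; bystander. Origin: centre of its underside.
- tin: Round green screw tin with a pale lid, 71 mm in diameter, 50 mm high, on the bench right of the jig; bystander.
- pencil: Blue pencil, 170 mm long, 7 mm thick, on the bench right of the jig; bystander.

How it is judged:
By the outcome, as a careful person would: the job done as asked, in the order asked, and still so for the second after the job is handed in, with the robot touching nothing.
It also fails if it takes over 58 s, if anything falls off the work surface, if the arm or the gripper's body presses on something with over 40 N, if the wrist force passes 120 N, or if a joint passes its speed limit or range.

## Robot

A 7-joint arm with a two-finger parallel gripper is mounted at the origin on a cart in front of the work surface, level with it; the furniture and walls round the work are solid. World frame = base frame: x ahead of the robot, y to its left, z up, the work surface at z = 0. Lengths are in m, angles in rad, forces in N, time in s.
With the tool pointing down it reaches from about 0.35 to 0.9 m from the base axis. Payload 8.1 kg.
Tool frame: the origin (TCP) lies at the very end of the fingers, on their centre line; the grasp point (between the pads) lies 19 mm behind it (arm.tcp_to_grasp is the distance from the TCP to the grasp point, in m); z points along the fingers, y is the line along which they close (so a half turn about z gives the same grasp; the last joint's range is limited). The gripper opens to 92 mm and grips with 3 to 60 N. Pads are 19 mm wide; open, the fingers measure 130 mm over their backs; the gripper's body (75 mm by 190 mm) begins 47 mm behind the grasp point.
Start: joints at [1.21, 0.434, 0.025, 1.573, -0.012, 1.134, -0.075], TCP at [0.159, -0.604, 0.227] pointing down, gripper open.
Joint ranges: [-2.62, 2.62], [-0.44, 2.09], [-1.27, 1.32], [0.08, 2.57], [-1.32, 4.46], [0.12, 2], [-2.74, 2.74]. Speed limits (rad/s): [2.22, 2.22, 3.01, 3.01, 3.14, 3.14, 3.14].

## Interface

Orientations are given as a rotation vector (axis times angle).
In Python, from cell import arm gives the robot as it stands.
- The arm moves only by the shell command python3 nudge.py 'ROWS' [FORCE]. ROWS is a JSON list of rows, 1 to 10 of them, each an object with the fields pos (a list: dx, dy, dz in shares of the most that a row can go, 1 being 50 mm), turn (a turn about the tool's z in normalised numbers (1 is 2 rad)), aperture (the opening from 0.0 (shut) to 1.0 (fully open)); a field left out counts as zero (the opening has to be given); each row shifts and turns the commanded pose from where the row before left it, along the tool's axes as they then stand; what a row does not reach is not made up. A row lasts 1/10 s, in which the tool goes at most 0.05 m and 0.15 rad, less where a joint would pass 70% of its speed; a pose out of reach is approached as far as the arm can. The fingers move at their own pace and stop on an object; FORCE is the grip in N (left out, the last holds). Time passes only in rows, so rows that do not move let the fingers close. It prints the time, the measured TCP pose, the force, the opening and the grip force at its end. Input that does not fit is refused with a message, and nothing moves.
- arm.observe(): the state, without advancing time (a new reading comes with each control period).
- arm.get_image(name): name is "scene" or "top" or "wrist"; returns a dict with "image" (480x640x3 uint8, blue, green, red), "fx", "fy", "cx", "cy" (pixels), "cam_to_world" (4x4, takes a point from camera to world coordinates); the wrist camera has in their place "mount" (4x4, takes a point from camera to tool coordinates, whose origin is the TCP and whose axes are the flange's). Camera axes: x right, y down, z forward; pixel columns grow to the right and rows downward; lengths in m; the calibration is good to about 2 mm. A picture is of the moment at which its call begins: read the wrist's pose just before it. There is no depth.
- arm.sign_off(): hands the job in; it is judged then, once.
The state is a dict: "clock": time; "joints": joint angles; "dq": joint speeds; "joint_efforts": joint torques, N m; "position": TCP position; "ee_rot": TCP orientation; "force": force on the tool from outside, world axes, zero at the start; "ft_torque": the same for the moment, N m; "width": opening from 0.0 (shut) to 1.0 (fully open); "gripper_force": force on a finger pad.
Only numpy, scipy, OpenCV 4.12 (cv2) and the standard library are available. Lean on these libraries where they do the work, as an engineer would, in place of code of your own. Each camera call takes 0.05 s, during which the arm holds its last target. There are 200 camera calls.

## Working session

There is one attempt and no reset: what is moved stays moved. The work goes in short steps, Python scripts to look and compute and a shell command to move; the robot and the scene stay as the last step left them, time stands still between calls to the robot, and variables do not carry over. Pictures are saved under pics/ and viewed, at most 10 in all, crops included, and the job is handed in when it is done.

```bash
ls; mkdir -p pics; python3 - <<'E'
from cell import arm
import cv2,numpy as np
for n in("scene","top"):
    d=arm.get_image(n);cv2.imwrite(f"pics/{n}0.png",d["image"]);print(n,d["fx"],d["fy"],d["cx"],d["cy"]);print(np.round(d["cam_to_world"],4).tolist())
o=arm.observe();print(o)
E
```

```text
cell.py
nudge.py
pics
scene 509.2140272088069 509.2140272088069 323.0238597454926 238.3448799845972
[[-0.6522, -0.4712, 0.5938, 0.0297], [-0.7581, 0.4104, -0.5069, 0.5052], [-0.0048, -0.7808, -0.6248, 0.6902], [0.0, 0.0, 0.0, 1.0]]
top 616.3337008427944 616.3337008427944 315.03254922344604 239.63915817377503
[[0.0155, -0.9775, 0.2105, 0.4076], [-0.9999, -0.0143, 0.0071, -0.0114], [-0.0039, -0.2106, -0.9776, 1.0823], [0.0, 0.0, 0.0, 1.0]]
{'clock': 0.1, 'joints': array([ 1.21038201,  0.43515685,  0.02495612,  1.57397341, -0.01158144,
        1.13399199, -0.07504096]), 'dq': array([-5.77341238e-05, -8.45013068e-04,  1.39481190e-03, -1.62546095e-03,
       -8.08022037e-04, -3.53814632e-04,  9.31913228e-04]), 'joint_efforts': array([ 1.67155264e-03, -6.69130683e+01,  9.87883508e-01, -3.15148938e+01,
       -6.03358797e-02,  3.73102154e-02,  4.18924697e-05]), 'position': array([ 0.1591968 , -0.6039304 ,  0.22603369]), 'ee_rot': array([-3.11418576e+00, -4.03700987e-01,  4.89883559e-04]), 'force': array([-0.29995951, -0.26434943,  0.62700182]), 'ft_torque': array([-0.02242746,  0.03527089, -0.01300232]), 'gripper_force': 0.0, 'width': 1.0020354366211508}
```

View pics/scene0.png

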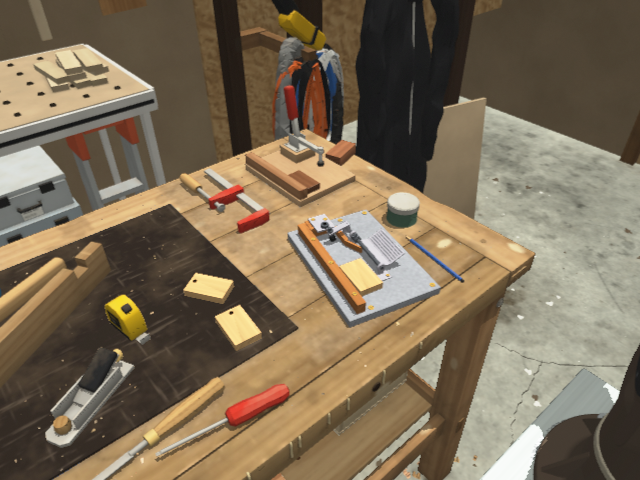

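View pics/top0.png

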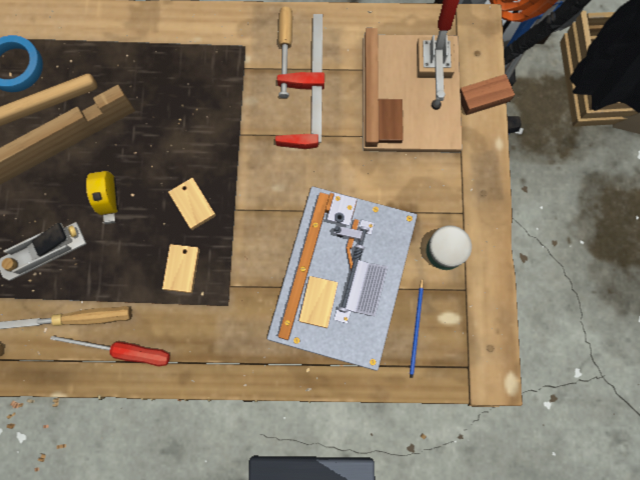

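The top view shows the jig with board corners near (311,187), (418,213), (377,369) and (268,339). The blank is at about (319,301), the thumb plate at (367,288), the tin at (449,247) and the pencil at (416,330). I'll enlarge the jig.

```bash
python3 - <<'E'
import cv2
i=cv2.imread("pics/top0.png")[180:375,260:425]
cv2.imwrite("pics/c.png",cv2.resize(i,None,fx=3.07,fy=3.07,interpolation=cv2.INTER_CUBIC)); print(i.shape)
E
```

```text
(195, 165, 3)
```

View pics/c.png

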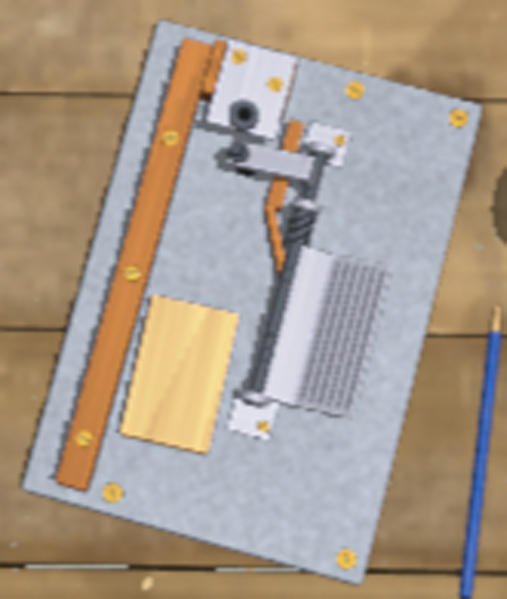

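The crop shows board corners at (162,20), (482,104), (361,584) and (23,489). The blank's top corners are at (152,294), (238,313), (208,453) and (121,433).

```bash
cat > h.py <<'E'
import numpy as np
from scipy.spatial.transform import Rotation as R
f,cx,cy=616.33,315.03,239.64
T=np.array([[0.0155,-0.9775,0.2105,0.4076],[-0.9999,-0.0143,0.0071,-0.0114],[-0.0039,-0.2106,-0.9776,1.0823]])
def pix(u,v,z):
    d=T[:,:3]@[(u-cx)/f,(v-cy)/f,1]; return (T[:,3]+d*(z-T[2,3])/d[2])[:2]
def fit(A,B): # B=R A+t
    A=np.array(A);B=np.array(B);a=A-A.mean(0);b=B-B.mean(0)
    th=np.arctan2((a[:,0]*b[:,1]-a[:,1]*b[:,0]).sum(),(a*b).sum())
    M=np.array([[np.cos(th),-np.sin(th)],[np.sin(th),np.cos(th)]]);t=B.mean(0)-M@A.mean(0)
    return th,M,t,np.linalg.norm(A@M.T+t-B,axis=1)
c=lambda l,z:[pix(260+u/3.07,180+v/3.07,z) for u,v in l]
th,M,t,e=fit([(.124,.062),(.124,-.134),(-.160,-.134),(-.160,.062)],c([(162,20),(482,104),(361,584),(23,489)],.018))
W=lambda x,y:M@[x/1e3,y/1e3]+t
J=lambda p:(M.T@(np.array(p)-t))*1e3
if __name__=="__main__":
    print("jig",th,t,e)
    B=c([(152,294),(238,313),(208,453),(121,433)],.034)
    q=fit([(.04,.025),(.04,-.025),(-.04,-.025),(-.04,.025)],B);print("blank",q[0]-th,J(q[2]),q[3])
    for n,u,v,z in [("fence near L",57,478,.042),("fence near R",87,489,.042),("plate far R",388,268,.058),("plate near R",346,414,.058),("plate near L",265,400,.036)]: print(n,J(c([(u,v)],z)[0]))
E
python3 h.py
```

```text
jig -0.2570788231322692 [ 0.60036178 -0.02492307] [0.00221949 0.00148295 0.00160078 0.000936  ]
blank 0.05464819918044031 [-75.50098678  -5.9530632 ] [0.00042512 0.00059814 0.00040261 0.0007144 ]
fence near L [-149.62980136   42.82134059]
fence near R [-150.92164339   25.44731065]
plate far R [   7.92763447 -101.1619404 ]
plate near R [-75.51671871 -98.95461943]
plate near L [-77.61844155 -55.33733737]
```

```bash
cat > g.py <<'E'
import sys; from h import *
from cell import arm
D=103.
def state():
    o=arm.observe();Rm=R.from_rotvec(o["ee_rot"]).as_matrix()
    n=Rm[:2,1]; a=np.arctan2(n[1],n[0])-th+np.pi/2
    return o,Rm,a
def show():
    o,Rm,a=state();c=J(o["position"][:2]);n=np.array([np.sin(a),-np.cos(a)])
    d=19+92*o["width"]
    print("alpha %.3f z %.4f D %.0f"%(a,o["position"][2],d),"P",c-d/2*n,"Q",c+d/2*n,"F jig",np.round(M.T@o["force"][:2],1),np.round(o["force"][2],1),"t",o["clock"])
def goal(px,py,al,z):  # P centre in jig mm
    o,Rm,a=state();n=np.array([np.sin(al),-np.cos(al)]);C=np.array([px,py])+D/2*n
    w=np.r_[W(*C),z]; print("d tool",np.round(Rm.T@(w-o["position"]),4),"turn",round(a-al,4),"Q",np.array([px,py])+D*n)
np.set_printoptions(precision=1,suppress=True) if 0 else None
if __name__=="__main__":
    show()
    if len(sys.argv)>4: goal(*map(float,sys.argv[1:5]))
E
python3 g.py -132 -3 0.65 0.12
```

```text
alpha 0.515 z 0.2260 D 111 P [-306.82782725 -623.76307702] Q [-252.07325133 -720.53364713] F jig [-0.2 -0.3] 0.6 t 0.1
d tool [ 0.4648 -0.4586  0.1066] turn -0.1351 Q [-69.66580021 -84.99663125]
```

The rows are not in the units I measure in: shifts go in shares of 50 mm and turns go in shares of 2 rad. I convert before sending: -0.023 m is -0.46.

```bash
python3 nudge.py '[{"pos": [0.46,-0.46,0],"aperture": 0.91},{"pos": [0.46,-0.46,0],"aperture": 0.91},{"pos": [0.46,-0.46,0],"aperture": 0.91},{"pos": [0.46,-0.46,0],"aperture": 0.91},{"pos": [0.46,-0.46,0],"aperture": 0.91},{"pos": [0.46,-0.46,0],"aperture": 0.91},{"pos": [0.46,-0.46,0],"aperture": 0.91},{"pos": [0.46,-0.46,0],"aperture": 0.91},{"pos": [0.46,-0.46,0],"aperture": 0.91},{"pos": [0.46,-0.46,0],"aperture": 0.91}]'; python3 nudge.py '[{"pos": [0.46,-0.46,0],"aperture": 0.91},{"pos": [0.46,-0.46,0],"aperture": 0.91},{"pos": [0.46,-0.46,0],"aperture": 0.91},{"pos": [0.46,-0.46,0],"aperture": 0.91},{"pos": [0.46,-0.46,0],"aperture": 0.91},{"pos": [0.46,-0.46,0.4],"aperture": 0.91},{"pos": [0.46,-0.46,0.4],"aperture": 0.91},{"pos": [0.46,-0.46,0.4],"turn": -0.025,"aperture": 0.91},{"pos": [0,0,0.4],"turn": -0.025,"aperture": 0.91},{"turn": -0.015,"aperture": 0.91}]'; python3 g.py -132 -3 0.65 0.075
```

```text
clock: 1.1
position: [0.3234, -0.322, 0.2266]
ee_rot: [-3.115, -0.404, 0.0]
force: [0.4, -0.0, -0.8]
width: 0.907
gripper_force: 0.0
clock: 2.1
position: [0.4525, -0.0975, 0.1445]
ee_rot: [-3.08, -0.611, 0.007]
force: [0.4, -0.3, 0.9]
width: 0.907
gripper_force: 0.0
alpha 0.649 z 0.1445 D 102 P [-155.53361333  -66.93226113] Q [ -93.62964391 -148.55805914] F jig [ 0.5 -0.2] 0.9 t 2.1
d tool [ 0.0577 -0.0362  0.0693] turn -0.0012 Q [-69.66580021 -84.99663125]
```

To row units: 0.02 m is 0.4, 0.0145 m is 0.29.

```bash
python3 nudge.py '[{"pos": [0.29,-0.18,0],"aperture": 0.91},{"pos": [0.29,-0.18,0],"aperture": 0.91},{"pos": [0.29,-0.18,0.4],"aperture": 0.91},{"pos": [0.29,-0.18,0.4],"aperture": 0.91},{"pos": [0,0,0.4],"aperture": 0.91},{"aperture": 0.91}]'; python3 g.py -132 -3 0.65 0.055
python3 - <<'E'
from cell import arm
import cv2
a=arm.get_image("top")["image"][170:380,250:430];b=arm.get_image("scene")["image"][190:340,270:450]
f=lambda i,h:cv2.resize(i,(int(i.shape[1]*h/i.shape[0]),h),interpolation=cv2.INTER_CUBIC)
cv2.imwrite("pics/d.png",cv2.hconcat([f(a,400),f(b,400)][:2]))
E
```

```text
clock: 2.7
position: [0.4928, -0.0439, 0.0855]
ee_rot: [-3.083, -0.604, 0.006]
force: [-0.5, -1.1, 0.2]
width: 0.91
gripper_force: 0.0
alpha 0.644 z 0.0855 D 103 P [-130.06728559   -4.65708919] Q [-68.37324827 -86.79071939] F jig [-0.2 -1.2] 0.2 t 2.7
d tool [-0.0001 -0.0023  0.0305] turn -0.0058 Q [-69.66580021 -84.99663125]
```

View pics/d.png

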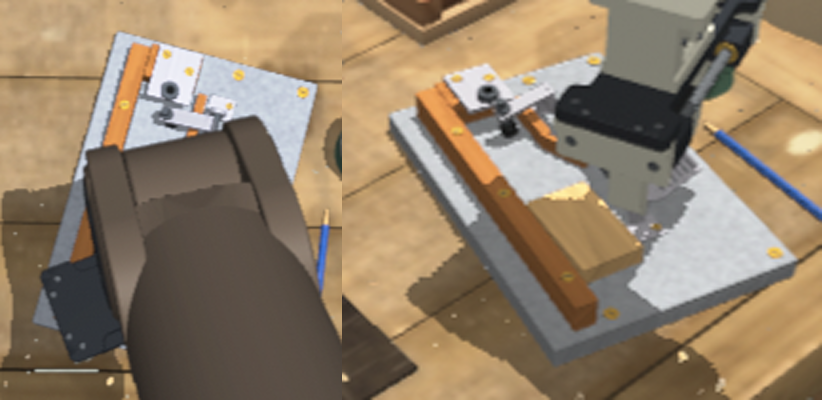

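The picture shows the gripper over the jig with one fingertip visible near (630,210) in the right half. I'll check that point by projecting the planned tip positions into the scene image.

```bash
python3 - <<'E'
from g import *
d=arm.get_image("scene");o,Rm,a=state();Ti=np.linalg.inv(d["cam_to_world"])
def pr(p):
    q=Ti[:3]@np.r_[p,1];return np.round([(q[0]/q[2]*d["fx"]+d["cx"]-270)*400/150,(q[1]/q[2]*d["fy"]+d["cy"]-190)*400/150])
for s in(-1,1): 
  for e in (-9.5,9.5): print(s,e,pr(o["position"]+Rm@[e/1e3,s*.042,0]),pr(o["position"]+Rm@[e/1e3,s*.061,0]))
for x,y,z in[(-160,62,18),(-152,25,42),(-160,-134,18),(124,62,18)]: print(pr(np.r_[W(x,y),z/1e3]))
E
```

```text
-1 -9.5 [301. 207.] [290. 225.]
-1 9.5 [274. 199.] [263. 216.]
1 -9.5 [346. 136.] [355. 121.]
1 9.5 [320. 128.] [330. 114.]
[213. 349.]
[258. 298.]
[457. 257.]
[ 46. 112.]
```

The visible tip agrees with the projection of finger P, so I'll back off 3 mm and descend.

```bash
python3 g.py -134 -4 0.65 0.052
```

```text
alpha 0.643 z 0.0879 D 103 P [-128.35133916   -4.38565769] Q [-66.6424022  -86.69014644] F jig [ 0.6 -0. ] 0.3 t 2.85
d tool [-0.004  -0.0037  0.0358] turn -0.0066 Q [-71.66580021 -85.99663125]
```

To row units: 0.015 m is 0.3, 0.01 m is 0.2, -0.006 rad / 2 = -0.003.

```bash
python3 nudge.py '[{"pos": [-0.08,-0.07,0.2],"turn": -0.003,"aperture": 0.91},{"pos": [0,0,0.3],"aperture": 0.91},{"pos": [0,0,0.2],"aperture": 0.91},{"aperture": 0.91},{"aperture": 0.91}]'; python3 g.py -134 -4 0.65 0.024;python3 nudge.py '[{"pos": [0,0,0.08],"aperture": 0.91},{"pos": [0,0,0.08],"aperture": 0.91},{"aperture": 0.91}]'; python3 g.py -134 -4 0.65 0.024
```

```text
clock: 3.35
position: [0.4891, -0.0416, 0.0518]
ee_rot: [3.081, 0.614, -0.0]
force: [-0.0, 0.4, -0.2]
width: 0.913
gripper_force: 0.0
alpha 0.651 z 0.0518 D 103 P [-134.52387911   -3.42456653] Q [-72.12482873 -85.37542729] F jig [-0.1  0.4] -0.2 t 3.35
d tool [0.     0.0008 0.0278] turn 0.0008 Q [-71.66580021 -85.99663125]
clock: 3.65
position: [0.489, -0.0416, 0.0434]
ee_rot: [-3.081, -0.615, 0.001]
force: [0.2, -0.3, 0.2]
width: 0.911
gripper_force: 0.0
alpha 0.651 z 0.0434 D 103 P [-134.58683691   -3.51414591] Q [-72.31504593 -85.28708729] F jig [ 0.3 -0.3] 0.2 t 3.65
d tool [0.0001 0.0009 0.0194] turn 0.0008 Q [-71.66580021 -85.99663125]
```

To row units: 0.003 m is 0.06.

```bash
python3 nudge.py '[{"pos": [0,0,0.06],"aperture": 0.91},{"pos": [0,0,0.06],"aperture": 0.91},{"pos": [0,0,0.06],"aperture": 0.91},{"aperture": 0.91}]';python3 nudge.py '[{"pos": [0,0,0.06],"aperture": 0.91},{"pos": [0,0,0.04],"aperture": 0.91},{"pos": [0,0,0.04],"aperture": 0.91},{"aperture": 0.91},{"aperture": 0.91}]'; python3 g.py -120 -4 0.65 0.024
```

```text
clock: 4.05
position: [0.4894, -0.0416, 0.0347]
ee_rot: [3.081, 0.614, 0.0]
force: [-1.1, -0.8, 5.8]
width: 0.91
gripper_force: 2.5
clock: 4.55
position: [0.4898, -0.0411, 0.0282]
ee_rot: [3.081, 0.615, 0.002]
force: [-1.8, 1.9, 9.4]
width: 0.912
gripper_force: 4.7
alpha 0.651 z 0.0282 D 103 P [-134.05504903   -2.83512074] Q [-71.68272643 -84.6575683 ] F jig [-2.3  1.4] 9.4 t 4.55
d tool [0.0104 0.0095 0.0042] turn 0.0013 Q [-57.66580021 -85.99663125]
```

To row units: 0.002 m is 0.04.

```bash
python3 nudge.py '[{"pos": [0,0,0.04],"aperture": 0.91},{"pos": [0,0,0.04],"aperture": 0.91},{"aperture": 0.91},{"aperture": 0.91}]';python3 g.py -110 0 0.56 0.024; python3 - <<'E'
from cell import arm
import cv2
b=arm.get_image("scene")["image"][205:330,280:450]
cv2.imwrite("pics/e.png",cv2.resize(b,None,fx=4.7,fy=4.7,interpolation=cv2.INTER_CUBIC))
E
```

```text
clock: 4.95
position: [0.49, -0.0401, 0.0245]
ee_rot: [-3.08, -0.617, -0.003]
force: [-2.9, 5.6, 12.9]
width: 0.909
gripper_force: 6.7
alpha 0.652 z 0.0245 D 103 P [-134.06274214   -1.91126257] Q [-71.74641898 -83.48750536] F jig [-4.3  4.7] 12.9 t 4.95
d tool [0.0155 0.013  0.0005] turn 0.0923 Q [-55.28782161 -87.26727643]
```

View pics/e.png

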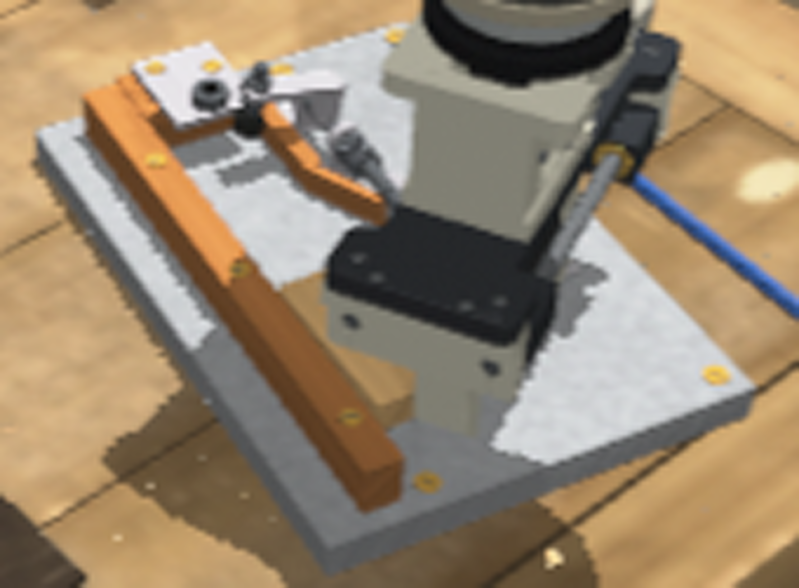

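The foot is lifted (screw and foot near (250,110), with its shadow on the board), and finger P stands behind the blank near (445,400). I'll press slightly more to confirm the plate is at its stop.

To row units: 0.001 m is 0.02.

```bash
python3 nudge.py '[{"pos": [0,0,0.02],"aperture": 0.91},{"aperture": 0.91}]';python3 g.py -110 0 0.56 0.024
```

```text
clock: 5.2
position: [0.4901, -0.0397, 0.0236]
ee_rot: [-3.079, -0.617, -0.004]
force: [-3.3, 5.7, 14.8]
width: 0.911
gripper_force: 7.3
alpha 0.653 z 0.0236 D 103 P [-134.08216747   -1.5357084 ] Q [-71.66217134 -83.1959015 ] F jig [-4.7  4.7] 14.8 t 5.2
d tool [ 0.0153  0.0133 -0.0004] turn 0.0926 Q [-55.28782161 -87.26727643]
```

```bash
python3 g.py -112 4 0.575 0.024|tail -1
```

```text
d tool [ 0.0169  0.009  -0.0004] turn 0.0776 Q [-55.98501656 -82.43680715]
```

To row units: 0.0034 m is 0.068, 0.0018 m is 0.036, 0.016 rad / 2 = 0.008.

```bash
python3 nudge.py '[{"pos": [0.068,0.036,0],"turn": 0.0075,"aperture": 0.91},{"pos": [0.068,0.036,0],"turn": 0.0075,"aperture": 0.91},{"pos": [0.068,0.036,0],"turn": 0.008,"aperture": 0.91},{"pos": [0.068,0.036,0],"turn": 0.008,"aperture": 0.91},{"pos": [0.068,0.036,0],"turn": 0.008,"aperture": 0.91},{"aperture": 0.91}]'; python3 g.py -94 8 0.50 0.024
```

```text
clock: 5.8
position: [0.5018, -0.0424, 0.0231]
ee_rot: [-3.101, -0.493, 0.018]
force: [-26.7, 8.5, 39.3]
width: 0.908
gripper_force: 19.8
alpha 0.572 z 0.0231 D 103 P [-118.6610964     1.12555094] Q [-63.1077126  -85.07449228] F jig [-28.    1.4] 39.3 t 5.8
d tool [ 0.0207  0.0077 -0.0012] turn 0.0725 Q [-44.61916952 -82.39100387]
```

```bash
python3 nudge.py '[{"pos": [0,0,-0.02],"aperture": 0.91},{"pos": [0,0,-0.01],"aperture": 0.91},{"aperture": 0.91}]'; python3 g.py -94 8 0.50 0.024
```

```text
clock: 6.1
position: [0.5062, -0.0437, 0.0243]
ee_rot: [-3.102, -0.494, 0.005]
force: [-6.9, 2.0, 10.3]
width: 0.908
gripper_force: 5.2
alpha 0.573 z 0.0243 D 102 P [-114.11570133    0.98095185] Q [-58.55562249 -85.15095716] F jig [-7.1  0.2] 10.3 t 6.1
d tool [0.017  0.0051 0.0002] turn 0.0729 Q [-44.61916952 -82.39100387]
```

To row units: 0.0036 m is 0.072, 0.0009 m is 0.018, 0.015 rad / 2 = 0.0075.

```bash
python3 nudge.py '[{"pos": [0.072,0.018,0],"turn": 0.0075,"aperture": 0.91},{"pos": [0.072,0.018,0],"turn": 0.0075,"aperture": 0.91},{"pos": [0.072,0.018,0],"turn": 0.0075,"aperture": 0.91},{"pos": [0.072,0.018,0],"turn": 0.007,"aperture": 0.91},{"pos": [0.072,0.018,0],"turn": 0.007,"aperture": 0.91},{"aperture": 0.91}]'; python3 g.py -75 9 0.42 0.024
python3 - <<'E'
from cell import arm
import cv2
b=arm.get_image("scene")["image"][205:330,280:450]
cv2.imwrite("pics/f.png",cv2.resize(b,None,fx=4.7,fy=4.7,interpolation=cv2.INTER_CUBIC))
E
```

```text
clock: 6.7
position: [0.5251, -0.0436, 0.0241]
ee_rot: [3.118, 0.378, -0.005]
force: [-6.6, -0.7, 10.5]
width: 0.907
gripper_force: 5.3
alpha 0.499 z 0.0241 D 102 P [-92.50956967   7.83256556] Q [-43.52655732 -82.13684084] F jig [-6.2 -2.3] 10.5 t 6.7
d tool [0.0119 0.0075 0.0001] turn 0.0786 Q [-33.00067333 -85.04816085]
```

View pics/f.png

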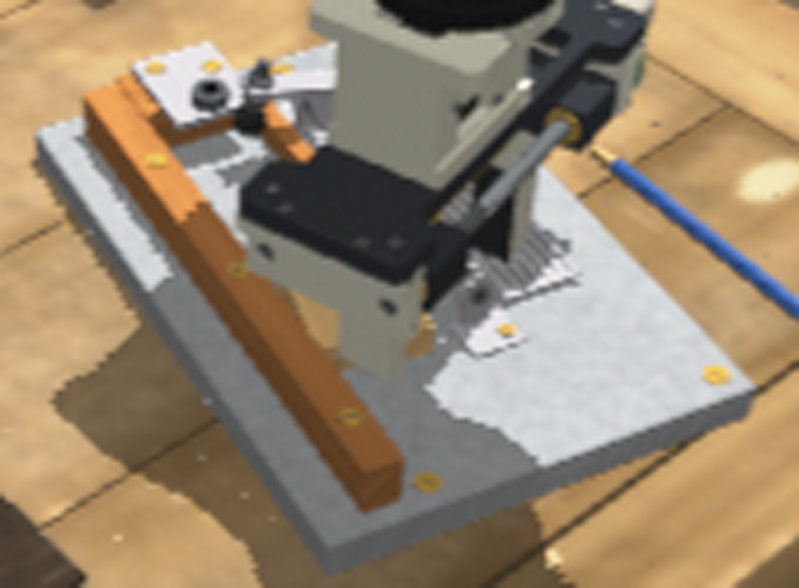

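The blank moves ahead of finger P (it is visible on both sides of the finger, near (320,320) and (420,335)), the foot is still up, and the plate is flat. Continuing.

To row units: 0.0025 m is 0.05, 0.0016 m is 0.032, 0.016 rad / 2 = 0.008.

```bash
python3 nudge.py '[{"pos": [0.05,0.032,0],"turn": 0.008,"aperture": 0.91},{"pos": [0.05,0.032,0],"turn": 0.008,"aperture": 0.91},{"pos": [0.05,0.03,0],"turn": 0.008,"aperture": 0.91},{"pos": [0.05,0.03,0],"turn": 0.008,"aperture": 0.91},{"pos": [0.05,0.03,0],"turn": 0.008,"aperture": 0.91},{"aperture": 0.91}]'; python3 g.py -52 9.5 0.34 0.024
```

```text
clock: 7.35
position: [0.5331, -0.0443, 0.0239]
ee_rot: [-3.128, -0.263, 0.021]
force: [-25.9, 12.2, 32.3]
width: 0.913
gripper_force: 25.8
alpha 0.425 z 0.0239 D 103 P [-81.30288909  11.05778397] Q [-38.86930042 -82.80760363] F jig [-28.1   5.2] 32.3 t 7.35
d tool [ 0.0217  0.0133 -0.0004] turn 0.0846 Q [-17.65082951 -87.60373055]
```

To row units: -0.0007 m is -0.014.

```bash
python3 nudge.py '[{"pos": [0,0,-0.014],"aperture": 0.91},{"aperture": 0.91}]'; python3 g.py -60 9.5 0.37 0.024
```

```text
clock: 7.55
position: [0.5331, -0.0443, 0.024]
ee_rot: [-3.127, -0.264, 0.02]
force: [-23.6, 11.9, 24.0]
width: 0.912
gripper_force: 23.0
alpha 0.425 z 0.0240 D 103 P [-81.34922485  11.07007711] Q [-38.8966982  -82.68325638] F jig [-25.8   5.5] 24.0 t 7.55
d tool [ 0.016   0.0102 -0.0002] turn 0.0552 Q [-22.75361051 -86.5297166 ]
```

To row units: -0.0008 m is -0.016.

```bash
python3 nudge.py '[{"pos": [0,0,-0.016],"aperture": 0.91},{"aperture": 0.91}]'; python3 g.py -60 9.5 0.37 0.024; python3 -c "
from cell import arm
print(arm.observe()['ft_torque'])"
```

```text
clock: 7.75
position: [0.5331, -0.0442, 0.0242]
ee_rot: [-3.127, -0.263, 0.021]
force: [-20.7, 12.5, 14.3]
width: 0.911
gripper_force: 18.7
alpha 0.425 z 0.0242 D 103 P [-81.34062167  11.10760354] Q [-38.93667389 -82.55643928] F jig [-23.2   6.8] 14.3 t 7.75
d tool [ 0.0159  0.0103 -0.    ] turn 0.0551 Q [-22.75361051 -86.5297166 ]
[2.20202682 4.50661983 0.68366092]
```

```bash
python3 - <<'E'
from cell import arm
import cv2
b=arm.get_image("scene")["image"][205:305,280:420];w=arm.get_image("wrist")["image"];t=arm.get_image("top")["image"][170:290,290:420]
r=lambda i,s:cv2.resize(i,s,interpolation=cv2.INTER_CUBIC)
cv2.imwrite("pics/i.png",cv2.hconcat([r(w,(480,600)) if 0 else cv2.vconcat([r(w,(400,300)),r(t,(400,300))]),cv2.vconcat([r(b,(400,300)),r(w[240:,160:480],(400,300))])]))
E
```

```text
(no output)
```

View pics/i.png

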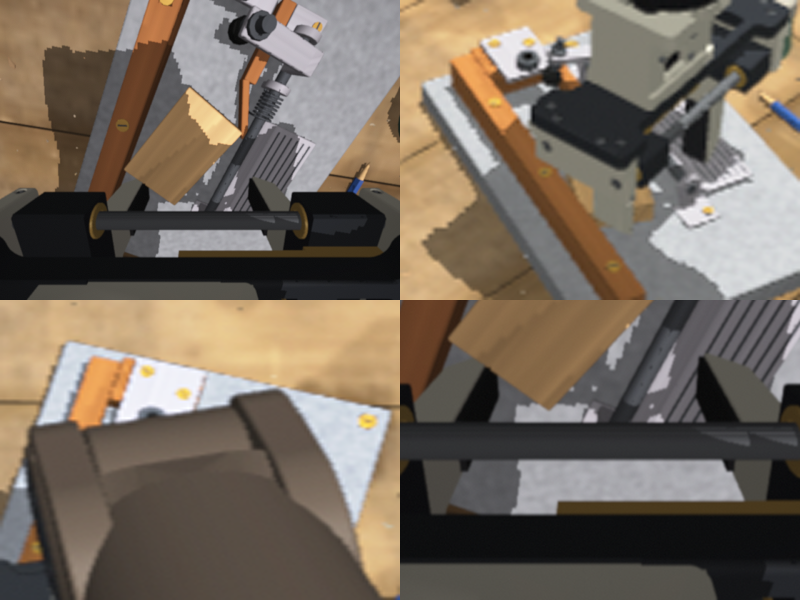

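The wrist view (top left) shows the blank turned clockwise. Its rear-left corner is at (125,172) by the fence, and its front-right corner (242,132) is caught on the slanting lead-in. I'll measure it.

```bash
cat > wb.py <<'E'
from g import *
def wpix(pts,z,s=1.6,d=None):
    d=d or arm.get_image("wrist");o,Rm,a=state();m=np.array(d["mount"]);out=[]
    for u,v in pts:
        r=Rm@m[:3,:3]@[(u*s-d["cx"])/d["fx"],(v*s-d["cy"])/d["fy"],1];c=Rm@m[:3,3]+o["position"]
        out.append(J((c+r*(z-c[2])/r[2])[:2]))
    return np.array(out)
def blank(pts,s=1.6): # FL,FR,RR,RL
    q=fit([(40,25),(40,-25),(-40,-25),(-40,25)],wpix(pts,.034,s));print("blank yaw %.3f c"%q[0],q[2],"err",q[3])
    print("corners",np.array([(40,25),(40,-25),(-40,-25),(-40,25)])@q[1].T+q[2])
E
python3 -c "
from wb import *
np.set_printoptions(precision=1,suppress=True)
blank([(192,88),(242,132),(178,203),(125,172)])
print(wpix([(122,125),(170,0)],.042)); show()"
```

```text
blank yaw -0.255 c [-31.6 -10.3] err [2.  1.8 2.9 1.2]
corners [[ 13.4   3.8]
 [  0.8 -44.6]
 [-76.6 -24.4]
 [-64.   24. ]]
[[-28.2  35.1]
 [ 51.5  32.3]]
alpha 0.425 z 0.0243 D 103 P [-81.2  11. ] Q [-38.9 -82.5] F jig [-23.6   6.1] 14.1 t 8.0
```

To row units: -0.004 m is -0.08, -0.0018 m is -0.036.

```bash
python3 nudge.py '[{"pos": [-0.08,-0.036,0],"aperture": 0.91},{"pos": [-0.08,-0.036,0],"aperture": 0.91},{"pos": [-0.08,-0.036,0],"aperture": 0.91},{"pos": [-0.08,-0.036,0],"aperture": 0.91},{"pos": [-0.08,-0.036,0],"aperture": 0.91},{"aperture": 0.91}]'; D=82 python3 g.py -98 -16 0.425 0.024
```

```text
clock: 8.6
position: [0.5227, -0.042, 0.0273]
ee_rot: [3.131, 0.257, 0.01]
force: [3.5, 1.7, 8.1]
width: 0.907
gripper_force: 4.6
alpha 0.421 z 0.0273 D 102 P [-91.6831  10.5391] Q [-49.8193 -83.0074] F jig [2.9 2.5] 8.1 t 8.6
d tool [-0.0165  0.0114  0.0032] turn -0.0042 Q [-64.1897 -90.7052]
```

To row units: -0.004 m is -0.08, 0.002 m is 0.04.

```bash
python3 nudge.py '[{"pos": [-0.08,0,0],"aperture": 0.87},{"pos": [-0.08,0.04,0],"aperture": 0.83},{"pos": [-0.08,0.04,0],"aperture": 0.79},{"pos": [-0.08,0.04,0.02],"aperture": 0.75},{"pos": [-0.02,0.04,0.02],"aperture": 0.72},{"pos": [0,0.04,0],"aperture": 0.685},{"pos": [0,0.02,0],"aperture": 0.685},{"aperture": 0.685}]'; D=82 python3 g.py -76 -17 0.425 0.024
```

```text
clock: 9.4
position: [0.508, -0.0544, 0.0252]
ee_rot: [-3.13, -0.258, -0.011]
force: [5.1, 4.5, 9.6]
width: 0.688
gripper_force: 5.1
alpha 0.422 z 0.0252 D 82 P [-98.6214 -14.4592] Q [-64.9609 -89.5177] F jig [3.8 5.6] 9.6 t 9.4
d tool [0.0197 0.0114 0.0013] turn -0.0034 Q [-42.1897 -91.7052]
```

```bash
python3 nudge.py '[{"pos": [0.08,0.044,0],"aperture": 0.685},{"pos": [0.08,0.044,0],"aperture": 0.685},{"pos": [0.08,0.046,0],"aperture": 0.685},{"pos": [0.08,0.046,0],"aperture": 0.685},{"pos": [0.08,0.046,0],"aperture": 0.685},{"aperture": 0.685}]'; D=82 python3 g.py -76 -17 0.425 0.024; python3 - <<'E'
from cell import arm
import cv2
w=arm.get_image("wrist")["image"];cv2.imwrite("pics/j.png",cv2.resize(w[:340],(800,425)))
E
```

```text
clock: 10.0
position: [0.5233, -0.0633, 0.0238]
ee_rot: [-3.131, -0.255, 0.008]
force: [-10.8, 4.2, 17.5]
width: 0.683
gripper_force: 9.1
alpha 0.420 z 0.0238 D 82 P [-81.4135 -19.3554] Q [-48.0697 -94.0662] F jig [-11.5   1.3] 17.5 t 10.0
d tool [ 0.0061  0.0001 -0.0002] turn -0.0052 Q [-42.1897 -91.7052]
```

View pics/j.png

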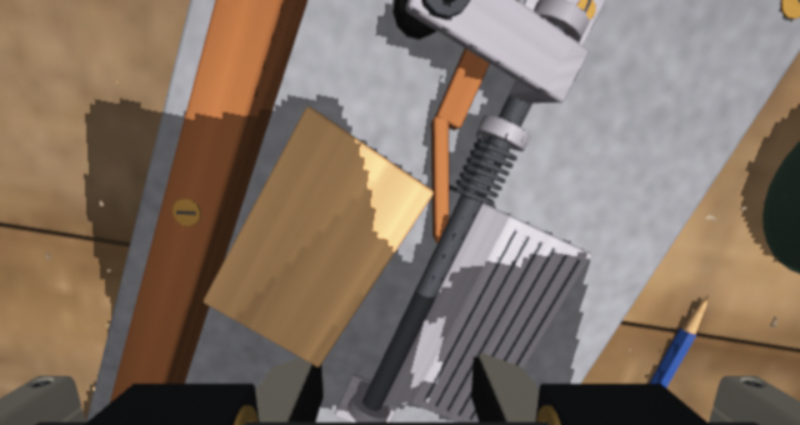

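The blank is turning back. Its corners are now FL (310,108), FR (433,190), RR (320,366) and RL (205,300), and FR touches the lead-in only lightly.

```bash
python3 -c "
from wb import *
blank([(310,108),(433,190),(320,366),(205,300)],.8)"; D=82 python3 g.py -66 -17 0.38 0.024
```

```text
blank yaw -0.155 c [-24.4579  -6.88  ] err [1.6071 1.3165 0.7506 1.117 ]
corners [[ 18.9299  11.6267]
 [ 11.1899 -37.7706]
 [-67.8457 -25.3867]
 [-60.1058  24.0106]]
alpha 0.420 z 0.0239 D 82 P [-81.4289 -19.3299] Q [-48.0548 -94.0963] F jig [-11.3   1.4] 17.6 t 10.1
d tool [ 0.0134  0.0042 -0.0002] turn 0.0398 Q [-35.5845 -93.1505]
```

To row units: 0.003 m is 0.06, 0.0003 m is 0.006, 0.01 rad / 2 = 0.005.

```bash
python3 nudge.py '[{"pos": [0.05,0.006,-0.01],"aperture": 0.685},{"pos": [0.06,0.012,0],"turn": 0.005,"aperture": 0.685},{"pos": [0.06,0.012,0],"turn": 0.005,"aperture": 0.685},{"pos": [0.06,0.012,0],"turn": 0.005,"aperture": 0.685},{"pos": [0.06,0.012,0],"turn": 0.005,"aperture": 0.685},{"aperture": 0.685}]'; D=82 python3 g.py -60 -10 0.34 0.024; python3 - <<'E'
from cell import arm
import cv2
w=arm.get_image("wrist")["image"];cv2.imwrite("pics/k.png",cv2.resize(w[:340],(800,425)))
E
```

```text
clock: 10.7
position: [0.5389, -0.0648, 0.0241]
ee_rot: [3.135, 0.191, -0.006]
force: [-7.4, 0.3, 10.5]
width: 0.686
gripper_force: 5.4
alpha 0.379 z 0.0241 D 82 P [-64.5316 -16.0509] Q [-34.1543 -92.3712] F jig [-7.2 -1.6] 10.5 t 10.7
d tool [ 0.0049 -0.004   0.0001] turn 0.0388 Q [-32.6541 -87.3059]
```

View pics/k.png

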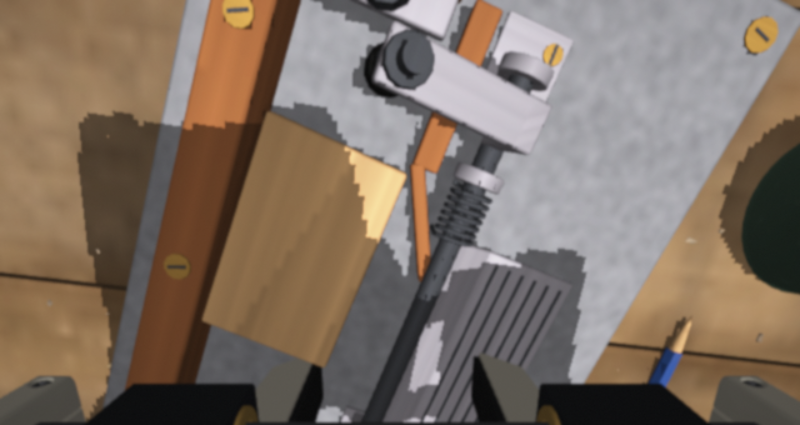

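The blank is almost straight along the fence, with corners FL (268,110), FR (407,172), RR (322,366) and RL (203,320).

```bash
python3 -c "
from wb import *
blank([(268,110),(407,172),(322,366),(203,320)],.8)
print(wpix([(203,320),(215,340),(272,95)],.026,.8))"
```

```text
blank yaw -0.035 c [-9.9787 -0.7256] err [0.9591 0.4871 1.2678 1.1013]
corners [[ 30.8615  22.8769]
 [ 29.1333 -27.0932]
 [-50.8189 -24.3281]
 [-49.0907  25.642 ]]
[[-53.0337  27.0749]
 [-59.712   20.5469]
 [ 35.0336  24.6272]]
```

```bash
D=82 python3 g.py -57 -14 0.36 0.024|tail -1;D=93 python3 g.py -40 -3 0.29 0.024|tail -1
```

```text
d tool [0.007  0.0008 0.0001] turn 0.0192 Q [-28.1135 -90.7435]
d tool [0.0236 0.0022 0.    ] turn 0.0892 Q [-13.4064 -92.1167]
```

The rows are not in the units I measure in: shifts go in shares of 50 mm and turns go in shares of 2 rad. I convert before sending: 0.0035 m is 0.07, 0.0034 m is 0.068, 0.014 rad / 2 = 0.007.

```bash
python3 nudge.py '[{"pos": [0.07,0.008,0],"turn": 0.005,"aperture": 0.685},{"pos": [0.07,0.008,0],"turn": 0.005,"aperture": 0.685},{"pos": [0.068,0.006,0],"turn": 0.007,"aperture": 0.71},{"pos": [0.068,0.006,0],"turn": 0.007,"aperture": 0.735},{"pos": [0.068,0.006,0],"turn": 0.007,"aperture": 0.76},{"pos": [0.068,0.006,0],"turn": 0.007,"aperture": 0.785},{"pos": [0.068,0.006,0],"turn": 0.007,"aperture": 0.805},{"aperture": 0.805}]'; D=95 python3 g.py -22 2 0.22 0.024
python3 - <<'E'
from wb import *
import cv2
d=arm.get_image("wrist");w=d["image"];cv2.imwrite("pics/l.png",w)
# rectify board plane z=34mm into jig frame: 4 px/.. find blank by colour
P=[(150,100),(450,100),(450,330),(150,330)]
H,_=cv2.findHomography(np.float32(P),np.float32([( (x+120)*4,(40-y)*4) for x,y in wpix(P,.034,1,d)]))
r=cv2.warpPerspective(w,H,(840,400));cv2.imwrite("pics/lr.png",r)
h=cv2.cvtColor(r,cv2.COLOR_BGR2HSV);m=cv2.inRange(h,(14,70,60),(28,200,255));m=cv2.morphologyEx(m,cv2.MORPH_OPEN,np.ones((9,9)))
for c in cv2.findContours(m,0,2)[0]:
    if cv2.contourArea(c)>3000:
        b=cv2.boxPoints(cv2.minAreaRect(c));print(cv2.contourArea(c)/16,[(round(x/4-120,1),round(40-y/4,1)) for x,y in b])
E
```

```text
clock: 11.65
position: [0.5632, -0.0642, 0.0242]
ee_rot: [-3.141, -0.051, 0.005]
force: [-7.0, 2.8, 10.4]
width: 0.799
gripper_force: 5.3
alpha 0.289 z 0.0242 D 92 P [-39.1143  -3.1436] Q [-12.7372 -91.7654] F jig [-7.5  0.9] 10.4 t 11.65
d tool [0.0146 0.0011 0.0001] turn 0.0693 Q [ -1.2682 -90.7103]
3713.46875 [(np.float32(-25.8), np.float32(25.5)), (np.float32(54.0), np.float32(25.5)), (np.float32(54.0), np.float32(-24.2)), (np.float32(-25.8), np.float32(-24.2))]
```

The blank is straight, flush with the fence and in the guide, with 28 mm left to go.

To row units: 0.003 m is 0.06, 0.0002 m is 0.004, 0.014 rad / 2 = 0.007.

```bash
python3 nudge.py '[{"pos": [0.06,0.004,0],"turn": 0.007,"aperture": 0.81},{"pos": [0.06,0.004,0],"turn": 0.007,"aperture": 0.82},{"pos": [0.06,0.004,0],"turn": 0.007,"aperture": 0.825},{"pos": [0.06,0.004,0],"turn": 0.007,"aperture": 0.825},{"pos": [0.06,0.004,0],"turn": 0.007,"aperture": 0.825},{"aperture": 0.825}]'; D=95 python3 g.py -11 3 0.17 0.024
```

```text
clock: 12.3
position: [0.578, -0.0658, 0.0241]
ee_rot: [3.14, -0.06, -0.006]
force: [-6.8, 0.6, 10.1]
width: 0.825
gripper_force: 5.5
alpha 0.219 z 0.0241 D 95 P [-21.5677   1.0608] Q [ -0.9846 -91.5561] F jig [-6.7 -1.1] 10.1 t 12.3
d tool [0.0084 0.0004 0.0001] turn 0.0487 Q [  5.0723 -90.6306]
```

To row units: 0.0028 m is 0.056, 0.0001 m is 0.002, 0.016 rad / 2 = 0.008.

```bash
python3 nudge.py '[{"pos": [0.056,0.002,0],"turn": 0.008,"aperture": 0.825},{"pos": [0.056,0.002,0],"turn": 0.008,"aperture": 0.825},{"pos": [0.056,0.002,0],"turn": 0.008,"aperture": 0.825},{"aperture": 0.825}]'; D=95 python3 g.py -9 3 0.17 0.024;  cat > see.py <<'E'
from wb import *
import cv2
d=arm.get_image("wrist");w=d["image"];cv2.imwrite("pics/l%.0f.png"%(arm.observe()["clock"]*100),w)
P=[(150,100),(450,100),(450,330),(150,330)]
H,_=cv2.findHomography(np.float32(P),np.float32([( (x+120)*4,(40-y)*4) for x,y in wpix(P,.034,1,d)]))
r=cv2.warpPerspective(w,H,(840,400))
h=cv2.cvtColor(r,cv2.COLOR_BGR2HSV);m=cv2.inRange(h,(14,70,60),(28,200,255));m=cv2.morphologyEx(m,cv2.MORPH_OPEN,np.ones((9,9)))
for c in cv2.findContours(m,0,2)[0]:
    if cv2.contourArea(c)>3000: print(cv2.contourArea(c)/16,[(round(float(x)/4-120,1),round(40-float(y)/4,1)) for x,y in cv2.boxPoints(cv2.minAreaRect(c))])
E
python3 see.py
```

```text
clock: 12.7
position: [0.5861, -0.0667, 0.0241]
ee_rot: [3.138, -0.136, -0.006]
force: [-7.6, -0.2, 10.7]
width: 0.827
gripper_force: 5.7
alpha 0.171 z 0.0241 D 95 P [-11.2371   2.793 ] Q [  4.9015 -90.9354] F jig [-7.3 -2.1] 10.7 t 12.7
d tool [0.0022 0.0001 0.0001] turn 0.0005 Q [  7.0723 -90.6306]
192.6875 [(-68.5, -28.1), (-61.9, -27.0), (-56.4, -59.6), (-62.9, -60.7)]
2780.34375 [(1.5, 25.5), (81.5, 25.5), (81.5, -24.5), (1.5, -24.5)]
```

To row units: 0.001 m is 0.02.

```bash
python3 nudge.py '[{"pos": [0.02,0,0],"aperture": 0.825},{"pos": [0.02,0,0],"aperture": 0.825},{"aperture": 0.825}]'; python3 nudge.py '[{"pos": [0.03,0,0],"aperture": 0.825},{"aperture": 0.825}]';  python3 g.py; python3 see.py
```

```text
clock: 13.05
position: [0.5876, -0.0668, 0.0241]
ee_rot: [3.138, -0.135, -0.008]
force: [-9.4, 0.2, 11.6]
width: 0.824
gripper_force: 6.4
clock: 13.25
position: [0.589, -0.067, 0.0241]
ee_rot: [3.138, -0.135, -0.008]
force: [-9.3, -0.9, 12.6]
width: 0.824
gripper_force: 6.9
alpha 0.171 z 0.0241 D 95 P [-8.3399  3.0982] Q [  7.7994 -90.3043] F jig [-8.8 -3.3] 12.6 t 13.25
192.03125 [(-65.5, -27.6), (-59.0, -26.5), (-53.5, -59.6), (-60.0, -60.7)]
2636.15625 [(4.2, 25.5), (84.0, 25.5), (84.0, -24.5), (4.2, -24.5)]
```

To row units: 0.001 m is 0.02.

```bash
python3 nudge.py '[{"pos": [0.02,0,0],"aperture": 0.825},{"aperture": 0.825}]'; python3 nudge.py '[{"pos": [0.02,0,0],"aperture": 0.825},{"aperture": 0.825}]';  python3 g.py; python3 see.py
```

```text
clock: 13.5
position: [0.5891, -0.067, 0.024]
ee_rot: [3.138, -0.135, -0.011]
force: [-11.3, -0.6, 14.8]
width: 0.826
gripper_force: 8.3
clock: 13.7
position: [0.5891, -0.0671, 0.0239]
ee_rot: [3.138, -0.135, -0.013]
force: [-14.9, 0.8, 18.5]
width: 0.824
gripper_force: 9.8
alpha 0.171 z 0.0239 D 95 P [-8.1995  3.0687] Q [  7.9337 -90.3214] F jig [-14.6  -3. ] 18.5 t 13.7
194.0 [(-65.5, -27.6), (-59.0, -26.5), (-53.4, -59.6), (-59.8, -60.7)]
2623.3125 [(4.2, 25.5), (83.8, 25.5), (83.8, -24.5), (4.2, -24.5)]
```

To row units: 0.001 m is 0.02, -0.0007 m is -0.014.

```bash
python3 nudge.py '[{"pos": [0.02,0,-0.014],"aperture": 0.825},{"aperture": 0.825}]'; python3 nudge.py '[{"pos": [0.02,0,-0.012],"aperture": 0.825},{"aperture": 0.825}]';  python3 g.py; python3 see.py; python3 -c "
from cell import arm
print(arm.observe()['ft_torque'])"
```

```text
clock: 13.95
position: [0.5893, -0.0671, 0.024]
ee_rot: [3.138, -0.134, -0.016]
force: [-16.6, 1.0, 13.6]
width: 0.825
gripper_force: 10.3
clock: 14.15
position: [0.5895, -0.0671, 0.0241]
ee_rot: [3.138, -0.133, -0.018]
force: [-16.8, 0.8, 11.1]
width: 0.824
gripper_force: 10.4
alpha 0.172 z 0.0241 D 95 P [-7.9391  3.1676] Q [  8.3128 -90.267 ] F jig [-16.4  -3.5] 11.1 t 14.15
195.40625 [(-65.6, -27.6), (-59.1, -26.5), (-53.3, -59.6), (-59.8, -60.7)]
2613.25 [(4.2, 25.5), (83.8, 25.5), (83.8, -24.5), (4.2, -24.5)]
[-0.19350941  3.77647517  0.17409567]
```

It is firmly stopped: 16 N forward at only 11 N of press, and it isn't moving. I'll back off slightly so the blank isn't dragged up, then release.

To row units: -0.003 m is -0.06, -0.002 m is -0.04.

```bash
python3 nudge.py '[{"pos": [-0.06,0,0.01],"aperture": 0.825},{"pos": [-0.06,0,0.01],"aperture": 0.825},{"pos": [-0.04,0,0],"aperture": 0.825},{"aperture": 0.825}]'; python3 g.py; python3 see.py
```

```text
clock: 14.6
position: [0.5889, -0.0673, 0.0254]
ee_rot: [3.138, -0.134, 0.004]
force: [0.3, -2.9, 6.8]
width: 0.825
gripper_force: 4.3
alpha 0.172 z 0.0254 D 95 P [-8.3812  2.9192] Q [  7.8325 -90.6316] F jig [ 1.  -2.7] 6.8 t 14.6
187.75 [(-66.4, -27.9), (-60.1, -26.8), (-54.4, -59.6), (-60.7, -60.7)]
2689.84375 [(3.8, -24.5), (3.8, 25.8), (83.8, 25.8), (83.8, -24.5)]
```

```bash
python3 nudge.py '[{"pos": [-0.04,0,0],"aperture": 0.825},{"pos": [-0.04,0,0],"aperture": 0.825},{"aperture": 0.825}]'; python3 g.py; python3 see.py; python3 nudge.py '[{"pos": [0,0,-0.06],"aperture": 0.825},{"pos": [0,0,-0.06],"aperture": 0.825},{"pos": [0,0,-0.06],"aperture": 0.825},{"pos": [0,0,-0.06],"aperture": 0.825},{"pos": [0,0,-0.08],"aperture": 0.825},{"pos": [0,0,-0.1],"aperture": 0.825},{"pos": [0,0,-0.2],"aperture": 0.825},{"pos": [0,0,-0.4],"aperture": 0.825},{"pos": [0,0,-0.4],"aperture": 0.825},{"aperture": 0.825}]'; python3 see.py
```

```text
clock: 14.95
position: [0.5867, -0.0665, 0.026]
ee_rot: [3.138, -0.134, 0.009]
force: [4.0, -1.5, 8.0]
width: 0.825
gripper_force: 3.9
alpha 0.172 z 0.0260 D 95 P [-10.7654   3.0914] Q [  5.4689 -90.3684] F jig [ 4.3 -0.4] 8.0 t 14.95
190.28125 [(-69.2, -27.8), (-62.7, -26.7), (-57.0, -59.6), (-63.5, -60.7)]
2662.9375 [(4.2, 25.5), (83.8, 25.5), (83.8, -24.8), (4.2, -24.8)]
clock: 16.0
position: [0.5856, -0.0659, 0.0987]
ee_rot: [-3.139, 0.134, -0.008]
force: [0.8, 0.7, -0.2]
width: 0.824
gripper_force: 0.0
2720.0 [(3.8, 25.0), (83.2, 25.0), (83.2, -25.0), (3.8, -25.0)]
```

To row units: -0.03 m is -0.6, -0.02 m is -0.4.

```bash
python3 nudge.py '[{"pos": [0,0,-0.6],"aperture": 0.825},{"pos": [0,0,-0.6],"aperture": 0.825},{"pos": [0,0,-0.6],"aperture": 0.825},{"pos": [-0.4,0.4,-0.2],"aperture": 0.825},{"pos": [-0.4,0.6,0],"aperture": 0.825},{"pos": [-0.4,0.6,0],"aperture": 0.825},{"pos": [-0.4,0.6,0],"aperture": 0.825},{"pos": [-0.4,0.6,0],"aperture": 0.825},{"pos": [-0.4,0.6,0],"aperture": 0.825},{"pos": [-0.4,0.6,0],"aperture": 0.825}]'; python3 nudge.py '[{"pos": [-0.4,0.6,0],"aperture": 0.825},{"pos": [-0.4,0.6,0],"aperture": 0.825},{"pos": [-0.4,0.6,0],"aperture": 0.825},{"aperture": 0.825},{"aperture": 0.825}]'; python3 - <<'E'
from cell import arm
import cv2
t=arm.get_image("top")["image"];b=arm.get_image("scene")["image"];r=lambda i,s:cv2.resize(i,s,interpolation=cv2.INTER_CUBIC)
cv2.imwrite("pics/z.png",cv2.vconcat([cv2.hconcat([r(t[185:275,290:410],(400,300)),r(b[205:295,280:400],(400,300))]),cv2.hconcat([r(t,(400,300)),r(b,(400,300))])]))
E
```

```text
clock: 17.05
position: [0.4257, -0.2541, 0.195]
ee_rot: [-3.138, 0.134, 0.002]
force: [-0.2, -0.6, 0.1]
width: 0.828
gripper_force: 0.0
clock: 17.55
position: [0.359, -0.3381, 0.195]
ee_rot: [-3.138, 0.137, 0.001]
force: [0.4, 0.4, 0.8]
width: 0.827
gripper_force: 0.0
```

View pics/z.png

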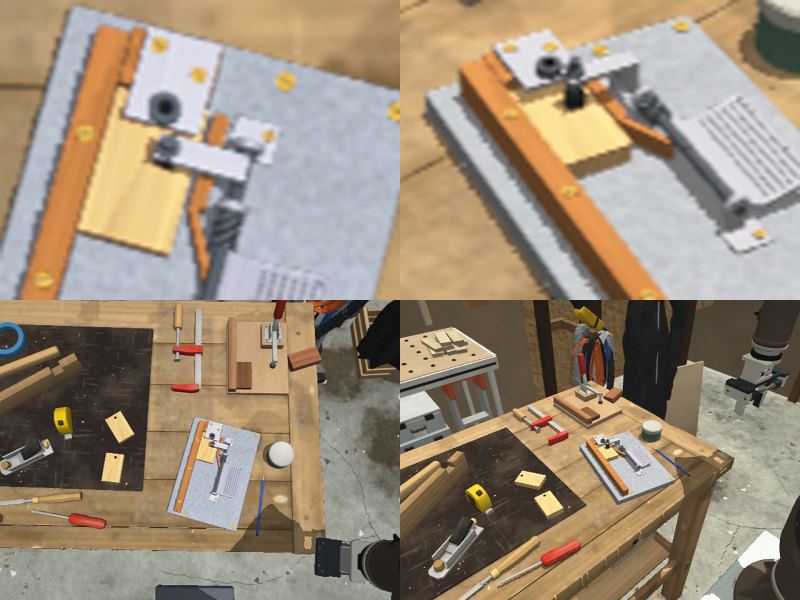

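The blank lies under the foot against the fence, with its rear corners at (78,232) and (167,255) in the enlarged view. The bystanders haven't moved. One numeric check of the rear edge:

```bash
python3 -c "
from h import *
for u,v in[(78,232),(167,255)]: print(J(pix(290+u/3.333,185+v/3.333,.034)))
print('bush plate rear (64)',J(pix(290+135/3.333,185+117/3.333,.047)),J(pix(290+208/3.333,185+133/3.333,.047)), 'plate far',J(pix(290+148/3.333,185+24/3.333,.047)))"
```

```text
[ 0.22627724 24.40293934]
[  0.93040484 -23.2750615 ]
bush plate rear (64) [64.30269789 11.53888175] [ 66.21346459 -27.14670852] plate far [114.55777601  18.23524747]
```

```bash
ls pics; python3 - <<'E'
from wb import *
import cv2
# re-project saved pre-retreat wrist picture using its logged pose
d=arm.get_image("wrist");m=np.array(d["mount"]);Rm=R.from_rotvec([-3.139,0.134,-0.008]).as_matrix();p=np.array([.5856,-.0659,.0987])
w=cv2.imread("pics/l1600.png") if __import__("os").path.exists("pics/l1600.png") else cv2.imread("pics/l1605.png")
h=cv2.cvtColor(w,cv2.COLOR_BGR2HSV)
def px(x,y,z):
    q=m[:3,:3].T@(Rm.T@(np.r_[W(x,y),z/1e3]-p)-m[:3,3]);return q[0]/q[2]*d["fx"]+d["cx"],q[1]/q[2]*d["fy"]+d["cy"]
for y,z,xs in[(12,47,range(52,76)),(16,47,range(52,76)),(10,34,range(-8,12)),(-5,34,range(-8,12))]:
    print(y,z,[(x,*h[int(round(px(x,y,z)[1])),int(round(px(x,y,z)[0]))][1:].tolist()) for x in xs if 0<=px(x,y,z)[0]<640 and 0<=px(x,y,z)[1]<480])
E
```

```text
c.png
d.png
e.png
f.png
i.png
j.png
k.png
l.png
l1275.png
l1330.png
l1375.png
l1420.png
l1465.png
l1500.png
l1605.png
lr.png
scene0.png
top0.png
z.png
12 47 [(52, 121, 133), (53, 121, 133), (54, 121, 133), (55, 122, 132), (56, 121, 133), (57, 120, 132), (58, 120, 132), (59, 120, 132), (60, 120, 132), (61, 121, 133), (62, 122, 132), (63, 120, 132), (64, 121, 131), (65, 120, 130), (66, 65, 110), (67, 16, 109), (68, 13, 122), (69, 13, 141), (70, 11, 167), (71, 11, 205), (72, 10, 210), (73, 10, 210), (74, 11, 210), (75, 11, 211)]
16 47 [(52, 121, 126), (53, 122, 127), (54, 119, 126), (55, 122, 127), (56, 120, 127), (57, 120, 127), (58, 121, 126), (59, 121, 126), (60, 121, 126), (61, 120, 127), (62, 121, 126), (63, 120, 125), (64, 121, 126), (65, 120, 125), (66, 77, 109), (67, 12, 107), (68, 14, 112), (69, 13, 115), (70, 13, 115), (71, 13, 115), (72, 13, 114), (73, 13, 114), (74, 12, 123), (75, 14, 130)]
10 34 [(-8, 9, 88), (-7, 12, 88), (-6, 9, 89), (-5, 11, 91), (-4, 8, 91), (-3, 8, 90), (-2, 11, 89), (-1, 12, 88), (0, 9, 87), (1, 9, 87), (2, 9, 87), (3, 9, 85), (4, 24, 84), (5, 112, 107), (6, 119, 111), (7, 120, 113), (8, 122, 113), (9, 121, 114), (10, 123, 114), (11, 121, 116)]
-5 34 [(-8, 12, 87), (-7, 6, 89), (-6, 11, 91), (-5, 8, 92), (-4, 8, 92), (-3, 8, 90), (-2, 9, 88), (-1, 9, 87), (0, 6, 87), (1, 12, 85), (2, 9, 84), (3, 9, 84), (4, 56, 95), (5, 100, 112), (6, 118, 125), (7, 121, 126), (8, 120, 127), (9, 122, 128), (10, 120, 127), (11, 122, 128)]
```

In the same frame, the bush-plate edge reads 66.3 mm (true 64) and the blank's rear edge reads 4.3 mm. With the 2.3 mm bias removed, the rear edge is at 2.0 mm, which is fully home.

```bash
python3 -c "
from cell import arm
print(arm.sign_off())"
```

```text
the job is handed in; nothing more can be done
None
```

The blank is fully home against the end stop and flush with the fence, with the foot clamped on it and the arm clear; it jammed once on the guide's lead-in and I straightened it, and the job is handed in.

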